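Pack the sealed samples into the carrier

TASK

Pack the four sample containers that are sealed with a flat screw cap (the wide jar, the slim round bottle, the square bottle and the flat flask) into the carrier on the bench, each standing on the floor of the pocket of its own shape and size, and keep them upright all the way. Leave the jar without a lid and the bottle with the pointed spout standing where they are: they are not sealed and stay behind.

Things in the scene. Friction and masses are not known exactly. Their poses are not given: they have to be found in the camera images.
- jar_mid (a point): Wide squat round jar, sealed: 50 mm diameter all the way up, 56 mm tall with its cap of the same diameter. White plastic with a flat-topped blue screw cap. Origin at its centre, half-way up; z up along its axis.
- slim_mid (a point): Slim round bottle, sealed: body 34 mm diameter and straight up to 62 mm, then a shoulder and a 24 mm wide cap, 88 mm tall in all. White plastic with a flat-topped blue screw cap. Origin at its centre, half-way up; z up along its axis.
- square_mid (a point): Square bottle, sealed: body 40 x 40 mm and 62 mm tall, flat sides facing its x and y axes, then a 30 mm wide cap, 84 mm tall in all. White plastic with a flat-topped blue screw cap. Origin at its centre, half-way up; z up along its axis.
- flask_mid (a point): Flat flask, sealed: body 60 mm long (its x axis), 26 mm thick (its y axis) and 62 mm tall, then a 24 mm wide cap, 84 mm tall in all. White plastic with a flat-topped blue screw cap. Origin at its centre, half-way up; z up along its axis.
- open_jar_mid (a point): Look-alike to leave alone: white round jar without a lid, open and hollow from above, 50 mm diameter, 48 mm tall. Origin at its centre, half-way up.
- spout_mid (a point): Look-alike to leave alone: slim round white bottle, body 34 mm diameter, with a blue pointed spout (24 mm wide collar, then a cone) instead of a flat screw cap, 100 mm tall. Origin at its centre, half-way up.
- jar_pocket (a point): The large round pocket, for the wide jar: 68 mm inner diameter. Shallow aluminium pocket, fixed on the grey carrier tray, its place among the four and the carrier's place and turn vary. The point is the centre of its inner floor, which lies 9 mm above the bench; z up; walls 4 mm thick rise 12 mm above the inner floor. 
- slim_pocket (a point): The small round pocket, for the slim round bottle: 52 mm inner diameter. Shallow aluminium pocket, fixed on the grey carrier tray, its place among the four and the carrier's place and turn vary. The point is the centre of its inner floor, which lies 9 mm above the bench; z up; walls 4 mm thick rise 12 mm above the inner floor. 
- square_pocket (a point): The square pocket, for the square bottle: 58 x 58 mm inside, sides along its x and y axes. Shallow aluminium pocket, fixed on the grey carrier tray, its place among the four and the carrier's place and turn vary. The point is the centre of its inner floor, which lies 9 mm above the bench; z up; walls 4 mm thick rise 12 mm above the inner floor. 
- flask_pocket (a point): The oblong pocket, for the flat flask: 78 mm long (its x axis) by 44 mm (its y axis) inside. Shallow aluminium pocket, fixed on the grey carrier tray, its place among the four and the carrier's place and turn vary. The point is the centre of its inner floor, which lies 9 mm above the bench; z up; walls 4 mm thick rise 12 mm above the inner floor. 
Mind the look-alikes: they are no part of the job. What is shaped like the part that bears jar_mid but orange is not meant. Leave any pink look-alike of the part that bears square_mid alone.

How it is judged:
By the outcome, as a careful person would: the job done as asked, in the order asked, and still so for the second after the job is handed in, with the robot touching nothing.
It also fails if it takes over 118 s, if anything falls off the work surface, if the arm or the gripper's body presses on something with over 40 N, if the wrist force passes 120 N, or if a joint passes its speed limit or range.

ROBOT

A 7-joint arm with a two-finger parallel gripper is mounted at the origin on the work surface. World frame = base frame: x ahead of the robot, y to its left, z up, the work surface at z = 0. Lengths are in mm, angles in rad, forces in N, time in s.
With the tool pointing down it reaches from about 400 to 875 mm from the base axis. Payload 6.5 kg.
Tool frame: the origin (TCP) lies on the centre line of the jaws, within the pads' length; the fingertips stand 8 mm ahead of it and the grasp point (between the pads) lies 11 mm behind it (bot.finger_overhang is the z of the fingertips in the tool frame, in mm); z points along the fingers, x is the direction in which the jaws open and shut, and the axes are right-handed (so a half turn about z gives the same grasp; the last joint's range is limited). The gripper opens to 85 mm and grips with 20 to 120 N. Pads are 22 mm wide; open, the fingers measure 114 mm over their backs; the gripper's body (76 mm by 85 mm) begins 54 mm behind the grasp point. The pads swing forward as they close: fully open they stand 13 mm farther back than shut.
Start: joints at [1.176, 0.536, -0.004, 1.538, 0.003, 1.067, -0.071], TCP at [209.885, -615.174, 214.79] pointing down, gripper open.
Joint ranges: [-2.7, 2.7], [-0.37, 2.16], [-1.27, 1.26], [0.24, 2.4], [-1.31, 4.45], [0.19, 1.91], [-2.76, 2.76]. Speed limits (rad/s): [2.39, 2.39, 3.14, 3.14, 3.14, 3.14, 3.14].

INTERFACE

Orientations are given as a unit quaternion [w, x, y, z].
In Python, from rig import bot gives the robot as it stands.
- The arm moves only by the tool move_arm, never from a script. Its argument "motion" is one flat list of numbers, 7 for each row, row after row: the turn, a rotation vector about the tool's x, y, z in degrees, then the shift along the tool's x, y, z in mm, then the opening, from 0 (shut) to 1 (fully open). In form: [ax, ay, az, dx, dy, dz, jaw, ax, ay, az, dx, dy, dz, jaw, ...]. A call has exactly 5 rows; each row shifts and turns the commanded pose from where the row before left it, along the tool's axes as they then stand; what a row does not reach is not made up. A row lasts 1/10 s, in which the tool goes at most 50 mm and 8.59 degrees, less where a joint would pass 70% of its speed; a pose out of reach is approached as far as the arm can. A call with a gripper value outside its range is refused whole. The fingers move at their own pace and stop on an object; the grip force is fixed at half the most. Time passes only in rows, so rows that do not move let the fingers close, or fill a call up. It gives the time, the measured TCP pose, the force and the opening at its end, in the units of the state.
- bot.get_obs(): the state, without advancing time (a new reading comes with each control period).
- bot.grab_frame(name): name is "scene" or "top" or "wrist"; returns the picture (384x512x3 uint8, blue, green, red); there is no depth.
- bot.get_calibration(name): a dict with "camera_matrix" (3x3 intrinsics, pixels), "R" (3x3) and "t" (3): a world point X has camera coordinates R X + t. Camera axes: x right, y down, z forward; pixel columns grow to the right and rows downward; lengths in mm; the calibration is good to about 2 mm. A picture is of the moment at which its call begins: read the wrist's pose just before it. get_calibration takes no time and is no camera call; for the wrist camera it gives the pose at the moment of the call.
- bot.job_done(): hands the job in, once; it reports no verdict.
The state is a dict: "t": time; "qpos": joint angles; "qvel": joint speeds; "tau": joint torques, N m; "position": TCP position; "orientation": TCP orientation; "wrist_force": force on the tool from outside, world axes, zero at the start; "wrist_torque": the same for the moment, N m; "gripper_width": opening from 0.0 (shut) to 1.0 (fully open).
Only numpy, scipy, OpenCV 4.12 (cv2) and the standard library are available. Lean on these libraries where they do the work, as an engineer would, in place of code of your own. Each camera call takes 0.05 s, during which the arm holds its last target.

## Working session

There is one attempt and no reset: what is moved stays moved. The work goes in short steps, Python scripts to look and compute and a tool call to move; the robot and the scene stay as the last step left them, time stands still between calls to the robot, and variables do not carry over. Pictures are saved under pics/ and viewed, and the job is handed in when it is done.

Besides the shell and the picture viewer there is one more tool, called after "Emit:" as name(argument=value, ...), one argument or row to a line, values as JSON. move_arm: Moves the arm, as the interface text tells. Its arguments: {"type":"object","properties":{"motion":{"type":"array","items":{"type":"number"}}},"required":["motion"]}

```bash
ls; mkdir -p pics; python3 - <<'E'
from rig import bot
import cv2
o=bot.get_obs();print({k:o[k] for k in('t','position','orientation','gripper_width','wrist_force')}, bot.finger_overhang)
for n in("scene","top"):
    f=bot.grab_frame(n);cv2.imwrite(f"pics/{n}0.png",f)
    c=bot.get_calibration(n);print(n,c)
E
```

```text
pics
{'t': 0.0, 'position': array([ 209.62036452, -614.58144512,  213.89128794]), 'orientation': array([-4.38449581e-04,  8.13309359e-01, -5.81830835e-01, -7.57025696e-04]), 'gripper_width': 1.0017198615111194, 'wrist_force': array([ 0.25761611,  0.28934557, -0.18891278])} 8.0
scene {'camera_matrix': array([[362.53434722,   0.        , 258.44912653],
       [  0.        , 362.53434722, 192.80253947],
       [  0.        ,   0.        ,   1.        ]]), 'R': array([[ 0.87216534,  0.48914922,  0.00778828],
       [ 0.36473705, -0.63956076, -0.67670445],
       [-0.32602838,  0.59303884, -0.73621358]]), 't': array([-472.58428196, -134.28383136, 1093.52965025])}
top {'camera_matrix': array([[443.61183563,   0.        , 261.34747255],
       [  0.        , 443.61183563, 192.29498008],
       [  0.        ,   0.        ,   1.        ]]), 'R': array([[ 0.01714233, -0.99983706, -0.00565712],
       [-0.99635822, -0.01660949, -0.08363267],
       [ 0.08352508,  0.00707018, -0.99648059]]), 't': array([ -19.23973888,  572.49715181, 1230.6297441 ])}
```

View pics/top0.png

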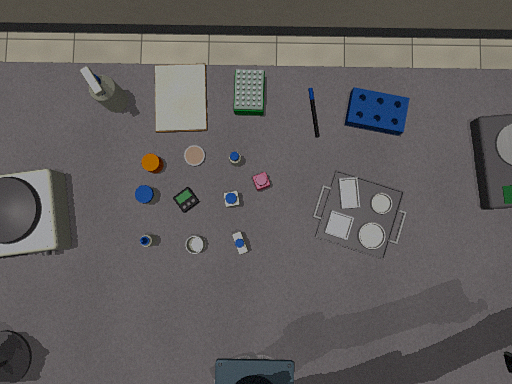

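View pics/scene0.png

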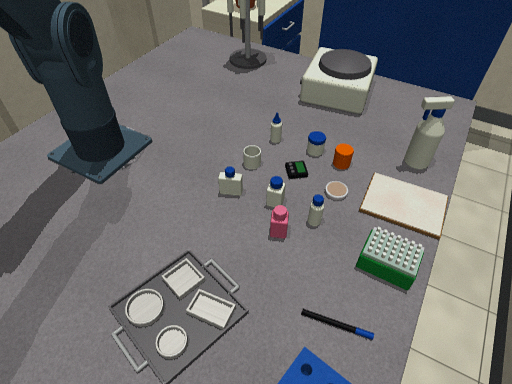

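The top view shows the blue-capped jar at (144,194), slim bottle at (235,157), square bottle at (232,199) and flask at (240,243). Things that could be mistaken for them:
- orange jar (151,162)
- pink square bottle (261,181)
- open jar (195,245)
- spout bottle (145,240)
- pale dish (194,155)

I'll check these in close crops next.

```bash
cat > h.py <<'E'
import numpy as np, cv2
def ray(c,u,v,z):
    K,R,t=c["camera_matrix"],c["R"],c["t"]
    d=R.T@np.linalg.inv(K)@np.array([u,v,1.]); C=-R.T@t
    return (C+d*(z-C[2])/d[2])
def proj(c,X):
    p=c["camera_matrix"]@(c["R"]@np.asarray(X,float)+c["t"]); return p[:2]/p[2]
E
python3 - <<'E'
from h import *
f=cv2.imread('pics/top0.png')
a=cv2.resize(f[140:260,130:280],None,fx=5,fy=5,interpolation=cv2.INTER_CUBIC);cv2.imwrite('pics/cropA.png',a)
a=cv2.resize(f[165:265,305:415],None,fx=6,fy=6,interpolation=cv2.INTER_CUBIC);cv2.imwrite('pics/cropB.png',a)
E
```

```text
(no output)
```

View pics/cropA.png

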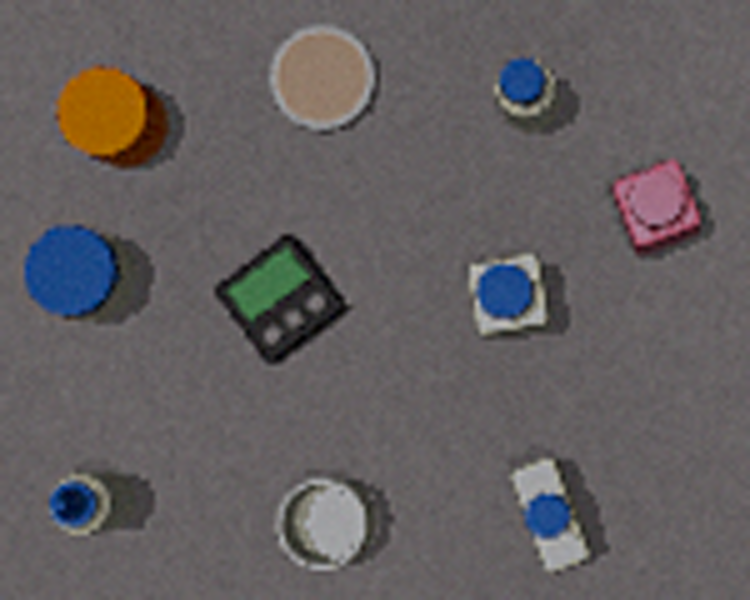

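View pics/cropB.png

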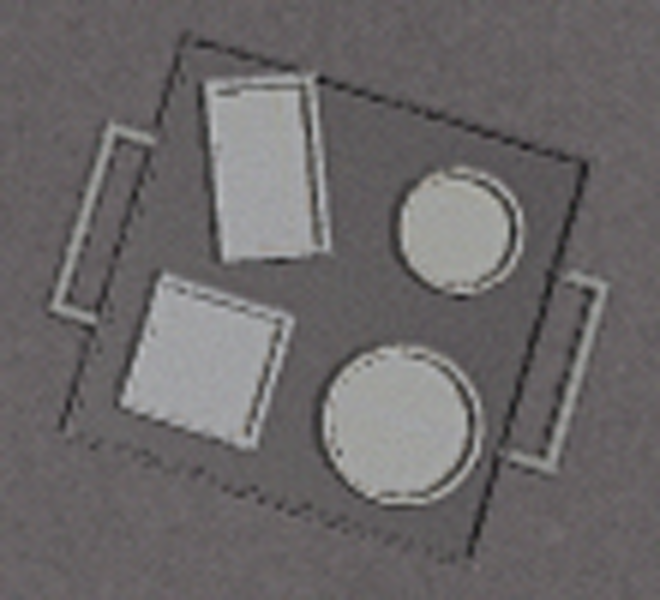

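```bash
cat > meas.py <<'E'
from h import *
from rig import bot
import sys
def measure(f,c):
    hsv=cv2.cvtColor(f,cv2.COLOR_BGR2HSV)
    b=cv2.inRange(hsv,(100,120,60),(125,255,255))
    n,l,s,ce=cv2.connectedComponentsWithStats(b)
    for i in range(1,n):
        if 20<s[i,4]<600: print('blue',ce[i].round(1),s[i,4],[ray(c,*ce[i],z)[:2].round(1) for z in(56,84,88)])
    w=cv2.inRange(hsv,(0,0,135),(180,70,255))
    w[:, :130]=0; w[:130]=0; w[270:]=0
    n,l,s,ce=cv2.connectedComponentsWithStats(w)
    for i in range(1,n):
        if s[i,4]>60:
            cn=cv2.findContours((l==i).astype('u1'),0,1)[0][0][:,0].astype(float)
            P=np.array([ray(c,*p,21 if ce[i][0]>300 else 62)[:2] for p in cn],np.float32)
            r=cv2.minAreaRect(P)
            box=cv2.boxPoints(r);e=[box[1]-box[0],box[2]-box[1]];e=max(e,key=np.linalg.norm)
            print('white',ce[i].round(1),s[i,4],'ctr',np.round(r[0],1),'size',np.round(r[1],1),'long ang',round(np.degrees(np.arctan2(e[1],e[0]))%180,1))
if __name__=='__main__':
    measure(cv2.imread('pics/top0.png'),bot.get_calibration('top'))
E
python3 meas.py
```

```text
blue [310.8  93.3] 46 [array([ 851.2, -143.9]), array([ 842.4, -141. ]), array([ 841.2, -140.6])]
blue [233.9 155.6] 59 [array([671. ,  68.2]), array([666.4,  66.3]), array([665.7,  66. ])]
blue [143.4 193.6] 258 [array([561. , 315.4]), array([558.9, 307.8]), array([558.6, 306.7])]
blue [230.4 197.6] 86 [array([554. ,  75.1]), array([552.,  73.]), array([551.8,  72.7])]
blue [144.2 240.6] 40 [array([432.1, 308.4]), array([432.9, 300.9]), array([433. , 299.8])]
blue [239.1 242.5] 59 [array([431.4,  48.7]), array([432.3,  47.1]), array([432.4,  46.9])]
white [194.  155.2] 212 ctr [670.  178.1] size [55.5 54.7] long ang 46.1
white [348.6 192.8] 480 ctr [ 577.2 -258.3] size [85.2 50.9] long ang 5.6
white [380.5 203.5] 275 ctr [ 546.2 -347.3] size [57.3 48.5] long ang 45.3
white [338.6 224.9] 503 ctr [ 484.7 -230.1] size [65.7 65.1] long ang 72.5
white [370.7 235.1] 471 ctr [ 458.8 -318.6] size [65.6 72.7] long ang 140.3
white [196.3 243.7] 148 ctr [425.6 166.7] size [43.4 35.4] long ang 1.6
```

```bash
python3 - <<'E'
from h import *
from rig import bot
c=bot.get_calibration('top')
A=lambda x,y,z:ray(c,130+x/5-.4,140+y/5-.4,z)[:2]
B=lambda x,y,z:ray(c,305+x/6-.4,165+y/6-.4,z)[:2]
print('slim pk',B(461,231,21),'jar pk',B(403,425,21))
for n,P in(('sq',[(469,265),(539,254),(547,325),(482,336)]),('fl',[(512,472),(552,458),(591,557),(555,572)])):
    W=np.array([A(*p,62) for p in P]);print(n,W.mean(0).round(1))
    for i in range(4):
        e=W[(i+1)%4]-W[i];print(np.linalg.norm(e).round(1),np.degrees(np.arctan2(e[1],e[0])).round(1)%180)
for n,P in(('sqp',[(165,270),(295,316),(252,450),(120,408)]),('flp',[(204,82),(314,74),(330,252),(223,262)])):
    W=np.array([B(*p,21) for p in P]);print(n,W.mean(0).round(1))
    for i in range(4):
        e=W[(i+1)%4]-W[i];print(np.linalg.norm(e).round(1),np.degrees(np.arctan2(e[1],e[0])).round(1)%180)
E
```

```text
slim pk [ 548.01741809 -349.21076301] jar pk [ 456.6222172  -321.61735818]
sq [550.9  71.8]
38.9 99.9
39.3 7.599999999999994
36.1 100.6
39.7 11.7
fl [431.6  45.6]
23.0 110.2
57.6 22.80000000000001
21.1 113.5
58.9 24.6
sqp [ 485.  -230.4]
64.5 71.4
66.1 162.3
64.5 73.3
68.3 162.3
flp [ 576.6 -258.3]
52.2 95.1
84.5 5.099999999999994
50.6 96.3
85.6 6.1
```

```bash
cat > go.py <<'E'
import sys,numpy as np
from rig import bot
from scipy.spatial.transform import Rotation as Ro
def go(x,y,z,yaw):
    o=bot.get_obs();p=o['position'];R=Ro.from_quat(o['orientation'],scalar_first=True).as_matrix()
    c=np.radians(yaw);T=np.array([[np.cos(c),np.sin(c),0],[np.sin(c),-np.cos(c),0],[0,0,-1]])
    d=R.T@(np.array([x,y,z])-p); r=np.degrees(Ro.from_matrix(R.T@T).as_rotvec())
    print('t',round(float(o['t']),2),'pos',p.round(1),'yaw',round(float(np.degrees(np.arctan2(R[1,0],R[0,0]))),1),'tilt',np.degrees(np.arccos(-R[2,2])).round(2),'w',round(float(o['gripper_width']),3),'F',o['wrist_force'].round(1))
    # shift in target-yaw tool axes too
    print('turn',r.round(1),'shift(now axes)',d.round(1),'shift(target axes)',(T.T@(np.array([x,y,z])-p)).round(1))
a=[float(v) for v in sys.argv[1:]]; go(*a)
E
python3 go.py 561 315 200 -90
```

```text
t 0.1 pos [ 209.7 -614.6  214. ] yaw -71.2 tilt 0.09 w 0.998 F [ 0.2 -0.4  0.6]
turn [ 0.   0.1 18.8] shift(now axes) [-766.3 -632.8   15.1] shift(target axes) [-929.6 -351.3   14. ]
```

Emit:
move_arm(
  motion=[0,0,6.3,-20,-30,0,1,0,0,6.3,-20,-30,0,1,0,0,6.2,-20,-30,0,1,0,0,0,-35,-30,0,1,0,0,0,-40,-25,0,1],
)

```text
t: 0.6
position: [340.6, -461.1, 214.5]
orientation: [-0.0, 0.707, -0.707, 0.0]
wrist_force: [1.9, -1.1, -0.2]
gripper_width: 1.0
```

Emit:
move_arm(
  motion=[0,0,0,-45,-15,0,1,0,0,0,-45,-15,0,1,0,0,0,-45,-15,0,1,0,0,0,-45,-15,0,1,0,0,0,-45,-15,0,1],
)

```text
t: 1.1
position: [414.3, -235.4, 214.7]
orientation: [0.0, 0.707, -0.707, -0.0]
wrist_force: [1.2, 1.0, -0.2]
gripper_width: 0.999
```

```bash
python3 go.py 561 315 140 -90
```

```text
t 1.1 pos [ 414.3 -235.4  214.7] yaw -90.0 tilt 0.01 w 0.999 F [ 1.2  1.  -0.2]
turn [ 0. -0.  0.] shift(now axes) [-550.3 -147.1   74.6] shift(target axes) [-550.4 -146.7   74.7]
```

Emit:
move_arm(
  motion=[0,0,0,-45,-12,0,1,0,0,0,-45,-12,0,1,0,0,0,-45,-12,0,1,0,0,0,-45,-12,0,1,0,0,0,-45,-12,0,1],
)

```text
t: 1.6
position: [474.0, -10.5, 214.7]
orientation: [0.0, 0.707, -0.707, 0.0]
wrist_force: [1.1, -0.5, 0.3]
gripper_width: 0.998
```

Emit:
move_arm(
  motion=[0,0,0,-45,-12,0,1,0,0,0,-45,-12,0,1,0,0,0,-45,-12,0,1,0,0,0,-45,-12,10,1,0,0,0,-45,-12,10,1],
)

```text
t: 2.1
position: [534.2, 214.5, 194.4]
orientation: [-0.0, 0.707, -0.707, 0.0]
wrist_force: [0.2, -0.4, 0.1]
gripper_width: 0.994
```

Emit:
move_arm(
  motion=[0,0,0,-40,-12,20,1,0,0,0,-30,-10,20,1,0,0,0,-20,-5,15,1,0,0,0,-10,0,0,1,0,0,0,0,0,0,1],
)

```text
t: 2.6
position: [559.9, 314.2, 139.6]
orientation: [0.0, 0.708, -0.706, -0.001]
wrist_force: [-0.0, -0.5, 1.1]
gripper_width: 1.001
```

```bash
python3 go.py 561 315 30 -90; python3 - <<'E'
from h import *
from rig import bot
c=bot.get_calibration('wrist');f=bot.grab_frame('wrist');cv2.imwrite('pics/w1.png',f)
print(proj(c,[561,315,56]))
E
```

```text
t 2.6 pos [559.9 314.2 139.6] yaw -89.8 tilt 0.07 w 1.001 F [-0.  -0.5  1.1]
turn [0.1 0.  0.2] shift(now axes) [ -0.8  -1.2 109.6] shift(target axes) [ -0.8  -1.1 109.6]
[254.84782632 194.43751317]
```

View pics/w1.png

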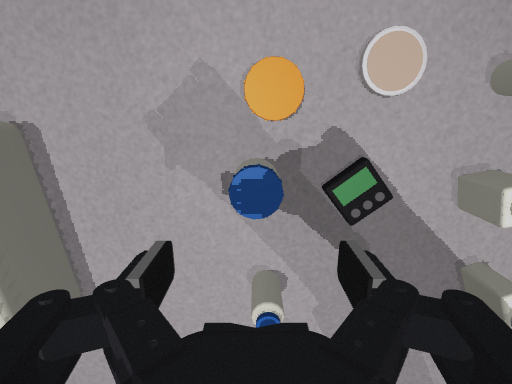

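The wrist view shows the blue cap at (256,192), against a prediction of (255,194). The fingers have room on both sides, so I'll descend.

Emit:
move_arm(
  motion=[0,0,0,-1,-1,30,1,0,0,0,0,0,30,1,0,0,0,0,0,25,1,0,0,0,0,0,20,1,0,0,0,0,0,5,1],
)

```text
t: 3.15
position: [561.3, 311.0, 28.7]
orientation: [-0.002, -0.707, 0.708, -0.0]
wrist_force: [-0.6, -0.7, -0.2]
gripper_width: 0.996
```

Emit:
move_arm(
  motion=[0,0,0,0,0,0,0,0,0,0,0,0,0,0,0,0,0,0,0,0,0,0,0,0,0,0,0,0,0,0,0,0,0,0,0],
)

```text
t: 3.65
position: [563.2, 314.3, 32.2]
orientation: [-0.001, 0.707, -0.707, 0.001]
wrist_force: [-0.9, -1.5, 6.9]
gripper_width: 0.545
```

Emit:
move_arm(
  motion=[0,0,0,0,0,0,0,0,0,0,0,0,0,0,0,0,0,0,0,0,0,0,0,0,0,0,0,0,0,0,0,0,0,0,0],
)

```text
t: 4.15
position: [563.2, 314.3, 32.2]
orientation: [-0.001, 0.707, -0.707, 0.001]
wrist_force: [-1.8, -1.9, 8.0]
gripper_width: 0.544
```

Emit:
move_arm(
  motion=[0,0,0,0,0,-10,0,0,0,0,0,0,-25,0,0,0,0,0,0,-35,0,0,0,0,0,0,-40,0,0,0,0,0,0,-30,0],
)

```text
t: 4.65
position: [562.4, 314.4, 173.5]
orientation: [-0.002, 0.707, -0.707, 0.0]
wrist_force: [0.5, 0.2, -1.1]
gripper_width: 0.543
```

```bash
python3 go.py 457 -321.5 170 -90; python3 - <<'E'
from h import *
from rig import bot
f=bot.grab_frame('wrist');cv2.imwrite('pics/w2.png',f)
E
```

```text
t 4.65 pos [562.4 314.4 173.5] yaw -90.0 tilt 0.18 w 0.543 F [ 0.5  0.2 -1.1]
turn [-0.1  0.1  0. ] shift(now axes) [635.8 106.    2.1] shift(target axes) [635.9 105.4   3.5]
```

View pics/w2.png

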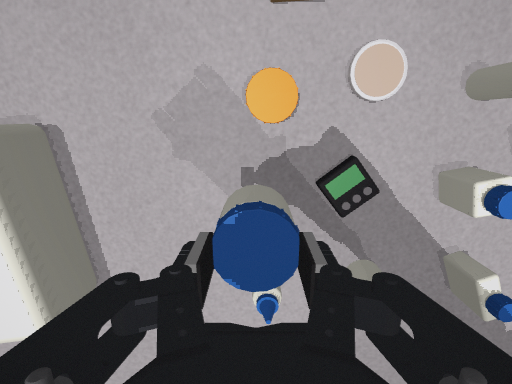

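Emit:
move_arm(
  motion=[0,0,0,15,3,0,0,0,0,0,30,5,0,0,0,0,0,40,7,0,0,0,0,0,45,7,0,0,0,0,0,45,7,0,0],
)

```text
t: 5.2
position: [531.4, 136.0, 169.2]
orientation: [0.001, 0.707, -0.707, -0.0]
wrist_force: [1.5, -0.4, -1.5]
gripper_width: 0.539
```

Emit:
move_arm(
  motion=[0,0,0,45,7,0,0,0,0,0,45,7,0,0,0,0,0,45,8,0,0,0,0,0,45,8,0,0,0,0,0,45,8,0,0],
)

```text
t: 5.7
position: [493.1, -88.7, 169.4]
orientation: [0.001, 0.707, -0.707, -0.0]
wrist_force: [0.8, -1.2, -2.5]
gripper_width: 0.542
```

Emit:
move_arm(
  motion=[0,0,0,45,8,0,0,0,0,0,45,8,0,0,0,0,0,40,7,0,0,0,0,0,35,6,0,0,0,0,0,25,4,0,0],
)

```text
t: 6.2
position: [459.5, -279.5, 169.3]
orientation: [-0.001, -0.706, 0.708, 0.0]
wrist_force: [-0.5, 0.2, -1.6]
gripper_width: 0.543
```

Emit:
move_arm(
  motion=[0,0,0,22,3,0,0,0,0,0,15,2,0,0,0,0,0,9,0,0,0,0,0,0,0,0,0,0,0,0,0,0,0,0,0],
)

```text
t: 6.7
position: [457.5, -321.0, 169.6]
orientation: [-0.0, 0.708, -0.706, -0.0]
wrist_force: [-0.1, 0.8, -0.8]
gripper_width: 0.545
```

```bash
python3 go.py 457 -321.5 41 -90; python3 - <<'E'
from h import *
from rig import bot
f=bot.grab_frame('wrist');c=bot.get_calibration('wrist')
for P in([457,-321.5],[547.5,-349],[485,-230.4],[576.8,-258.3]):
    q=proj(c,P+[21]);print(q);cv2.circle(f,tuple(int(v) for v in q),3,(0,0,255),-1)
cv2.imwrite('pics/w3.png',f)
E
```

```text
t 6.7 pos [ 457.5 -321.   169.6] yaw -89.9 tilt 0.06 w 0.545 F [-0.1  0.8 -0.8]
turn [0.  0.1 0.1] shift(now axes) [  0.6   0.5 128.6] shift(target axes) [  0.5   0.5 128.6]
[256.48707182 180.38143276]
[283.10474466  95.8297466 ]
[174.25622929 155.47092895]
[194.63704665  65.03197388]
```

View pics/w3.png

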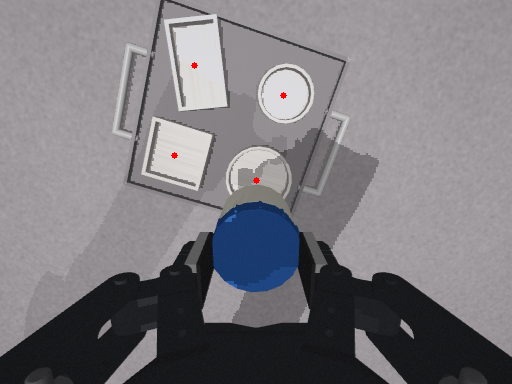

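Pocket dots projected from the top view sit 2–4 px left of the pocket centres seen by the wrist camera (jar pocket about (259,178)). I'll shift about 2 mm in −y.

Emit:
move_arm(
  motion=[0,0,0,2,0,25,0,0,0,0,0,0,30,0,0,0,0,0,0,30,0,0,0,0,0,0,20,0,0,0,0,0,0,8,0],
)

```text
t: 7.25
position: [456.5, -322.1, 54.8]
orientation: [0.0, 0.708, -0.706, -0.002]
wrist_force: [0.5, 0.3, -1.2]
gripper_width: 0.547
```

Emit:
move_arm(
  motion=[0,0,0,0,0,6,0,0,0,0,0,0,4,0,0,0,0,0,0,2,0,0,0,0,0,0,1,0,0,0,0,0,0,0,0],
)

```text
t: 7.75
position: [457.5, -324.5, 44.2]
orientation: [-0.0, 0.707, -0.707, 0.0]
wrist_force: [-0.3, 0.8, -1.6]
gripper_width: 0.541
```

```bash
python3 go.py 458 -323 41 -90; python3 - <<'E'
from h import *
from rig import bot
f=bot.grab_frame('wrist');cv2.imwrite('pics/w4.png',f)
E
```

```text
t 7.75 pos [ 457.5 -324.5   44.2] yaw -90.0 tilt 0.04 w 0.541 F [-0.3  0.8 -1.6]
turn [-0. -0.  0.] shift(now axes) [-1.5 -0.5  3.2] shift(target axes) [-1.5 -0.5  3.2]
```

View pics/w4.png

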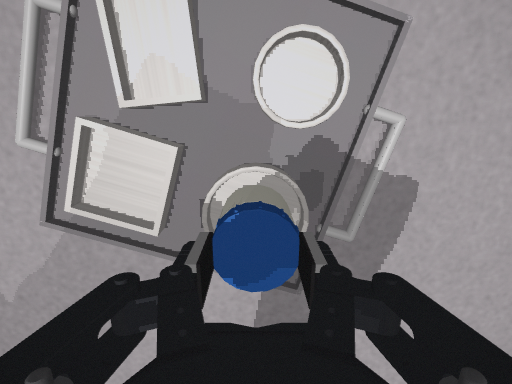

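Centred over the pocket. I'll lower the last few mm and watch the force.

Emit:
move_arm(
  motion=[0,0,0,0,0,1,0,0,0,0,0,0,1,0,0,0,0,0,0,1,0,0,0,0,0,0,0,0,0,0,0,0,0,0,0],
)

```text
t: 8.3
position: [457.3, -324.4, 41.2]
orientation: [0.0, 0.707, -0.707, 0.0]
wrist_force: [-2.6, 1.5, 4.3]
gripper_width: 0.543
```

Emit:
move_arm(
  motion=[0,0,0,0,0,0.5,0,0,0,0,0,0,0,0.6,0,0,0,0,0,0,0.8,0,0,0,0,0,0,0.8,0,0,0,0,0,0,0.8],
)

```text
t: 8.8
position: [457.2, -324.2, 40.1]
orientation: [0.0, 0.707, -0.707, -0.0]
wrist_force: [-0.0, -0.4, -0.7]
gripper_width: 0.801
```

Emit:
move_arm(
  motion=[0,0,0,0,0,-10,0.8,0,0,0,0,0,-25,0.8,0,0,0,0,0,-40,0.8,0,0,0,0,0,-40,1,0,0,0,0,0,-15,1],
)

```text
t: 9.3
position: [459.3, -325.5, 175.0]
orientation: [-0.001, 0.707, -0.707, 0.003]
wrist_force: [0.7, -0.8, 0.1]
gripper_width: 0.994
```

```bash
python3 go.py 666 66 160 -90; python3 - <<'E'
from h import *
from rig import bot
f=bot.grab_frame('wrist');cv2.imwrite('pics/w5.png',f)
E
```

```text
t 9.3 pos [ 459.3 -325.5  175. ] yaw -90.0 tilt 0.37 w 0.994 F [ 0.7 -0.8  0.1]
turn [-0.3 -0.2  0. ] shift(now axes) [-391.4 -206.9   14.8] shift(target axes) [-391.5 -206.7   15. ]
```

View pics/w5.png

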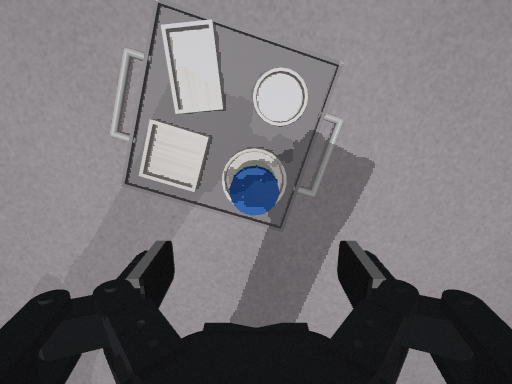

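The jar stands in its pocket: cap at (254,190), pocket ring around (254,181). Next is the slim bottle.

Emit:
move_arm(
  motion=[0,0,0,-25,-13,0,1,0,0,0,-40,-22,0,1,0,0,0,-43,-23,0,1,0,0,0,-43,-23,0,1,0,0,0,-43,-23,0,1],
)

```text
t: 9.85
position: [561.5, -128.5, 170.2]
orientation: [0.0, 0.707, -0.707, -0.0]
wrist_force: [1.3, -0.3, -0.3]
gripper_width: 0.997
```

Emit:
move_arm(
  motion=[0,0,0,-43,-23,0,1,0,0,0,-43,-23,0,1,0,0,0,-43,-23,0,1,0,0,0,-35,-18,0,1,0,0,0,-23,-12,0,1],
)

```text
t: 10.35
position: [660.4, 61.3, 170.0]
orientation: [-0.001, 0.709, -0.706, -0.001]
wrist_force: [-0.2, 0.6, -0.1]
gripper_width: 1.0
```

Emit:
move_arm(
  motion=[0,0,0,-10,-4,10,1,0,0,0,0,0,5,1,0,0,0,0,0,0,1,0,0,0,0,0,0,1,0,0,0,0,0,0,1],
)

```text
t: 10.85
position: [663.9, 64.8, 155.5]
orientation: [-0.0, -0.707, 0.708, -0.0]
wrist_force: [0.1, -0.4, 0.1]
gripper_width: 0.998
```

```bash
python3 go.py 666 66 40 -90; python3 - <<'E'
from h import *
from rig import bot
c=bot.get_calibration('wrist');f=bot.grab_frame('wrist')
q=proj(c,[666,66,88]);print(q);cv2.circle(f,tuple(int(v) for v in q),3,(0,0,255),-1)
cv2.imwrite('pics/w6.png',f)
E
```

```text
t 10.85 pos [663.9  64.8 155.5] yaw -90.1 tilt 0.05 w 0.998 F [ 0.1 -0.4  0.1]
turn [-0.  -0.  -0.1] shift(now axes) [ -1.3  -2.1 115.5] shift(target axes) [ -1.2  -2.1 115.5]
[254.31273372 198.51668087]
```

View pics/w6.png

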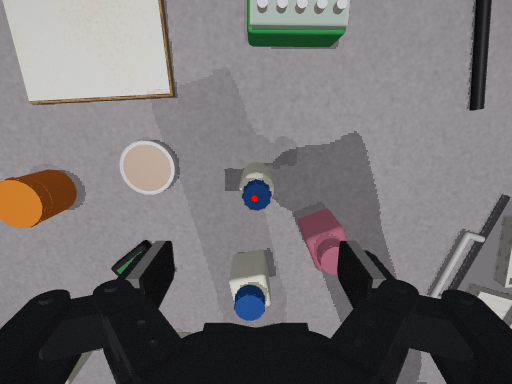

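Emit:
move_arm(
  motion=[0,0,0,-1,-2,25,0.7,0,0,0,0,0,35,0.7,0,0,0,0,0,30,0.7,0,0,0,0,0,20,0.7,0,0,0,0,0,5,0.7],
)

```text
t: 11.4
position: [664.1, 66.9, 37.9]
orientation: [0.002, 0.707, -0.707, -0.001]
wrist_force: [-0.4, 0.4, 0.0]
gripper_width: 0.699
```

Emit:
move_arm(
  motion=[0,0,0,0,0,0,0.6,0,0,0,0,0,0,0.4,0,0,0,0,0,0,0,0,0,0,0,0,0,0,0,0,0,0,0,0,0],
)

```text
t: 11.9
position: [667.6, 67.8, 42.4]
orientation: [-0.001, 0.707, -0.707, 0.001]
wrist_force: [-1.4, -0.6, 7.1]
gripper_width: 0.346
```

Emit:
move_arm(
  motion=[0,0,0,0,0,0,0,0,0,0,0,0,0,0,0,0,0,0,0,0,0,0,0,0,0,0,0,0,0,0,0,0,0,0,0],
)

```text
t: 12.4
position: [667.6, 67.8, 42.3]
orientation: [-0.001, 0.707, -0.707, 0.001]
wrist_force: [-0.2, -0.5, 6.9]
gripper_width: 0.344
```

Emit:
move_arm(
  motion=[0,0,0,0,0,-10,0,0,0,0,0,0,-25,0,0,0,0,0,0,-40,0,0,0,0,0,0,-40,0,0,0,0,0,0,-20,0],
)

```text
t: 12.9
position: [667.8, 68.4, 180.2]
orientation: [-0.002, 0.707, -0.707, 0.002]
wrist_force: [0.5, 0.4, -1.0]
gripper_width: 0.347
```

```bash
python3 go.py 548 -351 175 -90; python3 - <<'E'
from h import *
from rig import bot
f=bot.grab_frame('wrist');cv2.imwrite('pics/w7.png',f)
E
```

```text
t 12.9 pos [667.8  68.4 180.2] yaw -90.0 tilt 0.33 w 0.347 F [ 0.5  0.4 -1. ]
turn [-0.3  0.1  0. ] shift(now axes) [419.4 120.1   4.1] shift(target axes) [419.4 119.8   5.2]
```

View pics/w7.png

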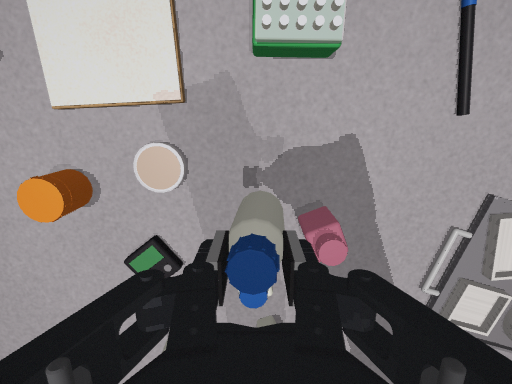

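Emit:
move_arm(
  motion=[0,0,0,15,4,0,0,0,0,0,30,9,0,0,0,0,0,40,11,0,0,0,0,0,43,12,0,0,0,0,0,43,12,0,0],
)

```text
t: 13.45
position: [615.5, -105.9, 173.4]
orientation: [0.001, 0.707, -0.707, -0.001]
wrist_force: [0.8, -1.3, -0.2]
gripper_width: 0.343
```

Emit:
move_arm(
  motion=[0,0,0,43,12,0,0,0,0,0,43,12,0,0,0,0,0,43,12,0,0,0,0,0,40,12,0,0,0,0,0,30,9,0,0],
)

```text
t: 13.95
position: [557.2, -306.4, 173.4]
orientation: [-0.002, -0.706, 0.708, 0.001]
wrist_force: [-0.3, 0.3, -1.7]
gripper_width: 0.349
```

Emit:
move_arm(
  motion=[0,0,0,24,8,0,0,0,0,0,15,5,0,0,0,0,0,9,2,0,0,0,0,0,0,0,0,0,0,0,0,0,0,0,0],
)

```text
t: 14.45
position: [546.9, -348.5, 175.0]
orientation: [-0.0, 0.708, -0.706, -0.0]
wrist_force: [-0.2, 0.0, -0.0]
gripper_width: 0.347
```

```bash
python3 go.py 548 -351 51 -90; python3 - <<'E'
from h import *
from rig import bot
f=bot.grab_frame('wrist');c=bot.get_calibration('wrist')
q=proj(c,[548,-351,21]);cv2.circle(f,tuple(int(v) for v in q),3,(0,0,255),-1)
cv2.imwrite('pics/w8.png',f)
E
```

```text
t 14.45 pos [ 546.9 -348.5  175. ] yaw -89.9 tilt 0.08 w 0.347 F [-0.2  0.  -0. ]
turn [-0.   0.1  0.1] shift(now axes) [  2.7  -1.1 124. ] shift(target axes) [  2.5  -1.1 124. ]
```

View pics/w8.png

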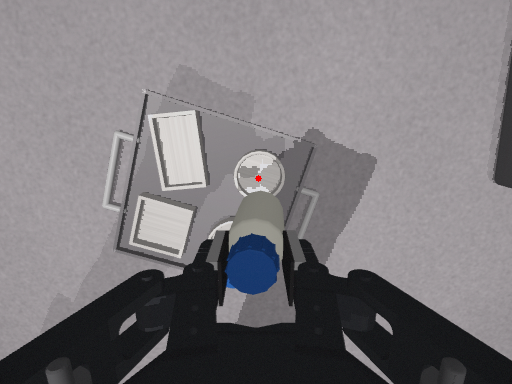

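Emit:
move_arm(
  motion=[0,0,0,2,-1,20,0,0,0,0,0,0,30,0,0,0,0,0,0,30,0,0,0,0,0,0,20,0,0,0,0,0,0,9,0],
)

```text
t: 15.0
position: [546.8, -349.7, 64.1]
orientation: [0.0, 0.708, -0.706, -0.002]
wrist_force: [0.7, -0.4, 0.3]
gripper_width: 0.341
```

Emit:
move_arm(
  motion=[0,0,0,0,0,6,0,0,0,0,0,0,4,0,0,0,0,0,0,2,0,0,0,0,0,0,0,0,0,0,0,0,0,0,0],
)

```text
t: 15.5
position: [547.7, -352.5, 55.0]
orientation: [-0.0, 0.707, -0.707, 0.001]
wrist_force: [0.0, 0.6, -0.8]
gripper_width: 0.346
```

```bash
python3 go.py 548 -351 51 -90; python3 - <<'E'
from h import *
from rig import bot
f=bot.grab_frame('wrist');cv2.imwrite('pics/w9.png',f)
E
```

```text
t 15.5 pos [ 547.7 -352.5   55. ] yaw -90.0 tilt 0.07 w 0.346 F [ 0.   0.6 -0.8]
turn [-0.1 -0.   0. ] shift(now axes) [-1.5 -0.3  4. ] shift(target axes) [-1.5 -0.3  4. ]
```

View pics/w9.png

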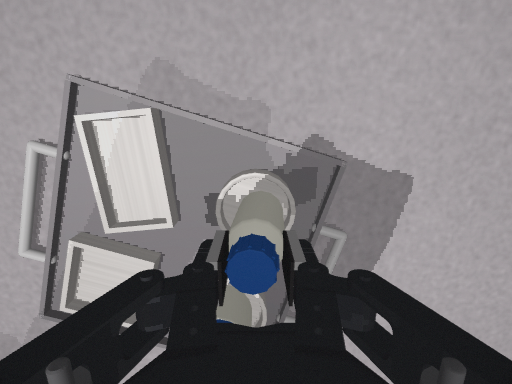

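Emit:
move_arm(
  motion=[0,0,0,0,0,1,0,0,0,0,0,0,1,0,0,0,0,0,0,1,0,0,0,0,0,0,0.5,0,0,0,0,0,0,0,0],
)

```text
t: 16.05
position: [547.9, -352.4, 51.4]
orientation: [-0.0, 0.707, -0.707, 0.001]
wrist_force: [-1.9, 0.7, 3.9]
gripper_width: 0.349
```

Emit:
move_arm(
  motion=[0,0,0,0,0,0.5,0,0,0,0,0,0,0,0.4,0,0,0,0,0,0,0.6,0,0,0,0,0,0,0.65,0,0,0,0,0,0,0.65],
)

```text
t: 16.55
position: [547.0, -352.0, 50.0]
orientation: [0.0, 0.707, -0.707, -0.0]
wrist_force: [-0.1, -0.5, 0.2]
gripper_width: 0.652
```

Emit:
move_arm(
  motion=[0,0,0,0,0,-10,0.65,0,0,0,0,0,-25,0.65,0,0,0,0,0,-40,0.65,0,0,0,0,0,-40,0.8,0,0,0,0,0,-10,0.8],
)

```text
t: 17.05
position: [550.0, -353.7, 181.2]
orientation: [-0.001, 0.707, -0.707, 0.004]
wrist_force: [0.5, 0.6, -0.0]
gripper_width: 0.795
```

```bash
python3 go.py 551.5 72.5 170 -80; python3 - <<'E'
from h import *
from rig import bot
f=bot.grab_frame('wrist');cv2.imwrite('pics/w10.png',f)
E
```

```text
t 17.05 pos [ 550.  -353.7  181.2] yaw -90.0 tilt 0.49 w 0.795 F [ 0.5  0.6 -0. ]
turn [ -0.4  -0.3 -10. ] shift(now axes) [-426.2   -1.6    9.4] shift(target axes) [-419.5  -75.4   11.2]
```

View pics/w10.png

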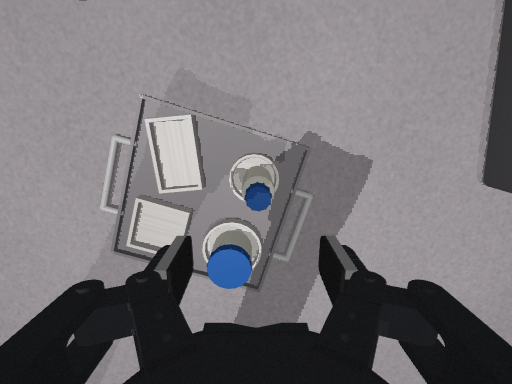

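Both are standing in their pockets: slim cap at (259,197), jar cap at (230,267). Next is the square bottle.

Emit:
move_arm(
  motion=[0,0,0,-25,0,0,0.85,0,0,0,-40,0,0,0.85,0,0,0,-45,0,0,0.85,0,0,0,-45,0,0,0.85,0,0,0,-45,0,0,0.85],
)

```text
t: 17.6
position: [546.1, -150.3, 174.4]
orientation: [0.0, 0.707, -0.707, -0.001]
wrist_force: [1.1, 0.7, -0.9]
gripper_width: 0.846
```

Emit:
move_arm(
  motion=[0,0,0,-45,0,0,0.85,0,0,0,-45,0,0,0.85,0,0,0,-45,0,0,0.85,0,0,0,-40,0,0,0.85,0,0,0,-28,0,0,0.85],
)

```text
t: 18.1
position: [545.9, 54.3, 174.6]
orientation: [0.0, 0.709, -0.706, -0.001]
wrist_force: [0.8, -0.1, -0.1]
gripper_width: 0.85
```

Emit:
move_arm(
  motion=[0,0,0,-15,0,0,0.85,0,0,0,-8,0,0,0.85,0,0,-5,0,0,0,0.85,0,0,-5,0,0,0,0.85,0,0,0,0,0,0,0.85],
)

```text
t: 18.6
position: [546.9, 71.8, 174.8]
orientation: [0.001, 0.766, -0.643, 0.0]
wrist_force: [-0.2, 0.0, -1.1]
gripper_width: 0.85
```

```bash
python3 go.py 551.5 72.5 40 -80; python3 - <<'E'
from h import *
from rig import bot
c=bot.get_calibration('wrist');f=bot.grab_frame('wrist')
q=proj(c,[551.5,72.5,84]);print(q);cv2.circle(f,tuple(int(v) for v in q),3,(0,0,255),-1)
cv2.imwrite('pics/w11.png',f)
E
```

```text
t 18.6 pos [546.9  71.8 174.8] yaw -80.1 tilt 0.07 w 0.85 F [-0.2  0.  -1.1]
turn [ 0.1 -0.  -0.1] shift(now axes) [ -0.   -4.7 134.8] shift(target axes) [ 1.000e-01 -4.600e+00  1.348e+02]
[255.81034196 188.73093377]
```

View pics/w11.png

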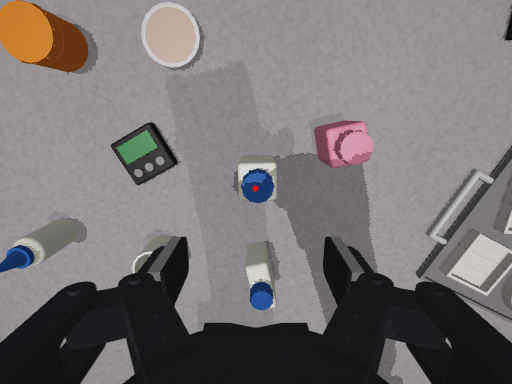

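Emit:
move_arm(
  motion=[0,0,0,0,-5,20,0.7,0,0,0,0,-1,30,0.7,0,0,0,0,0,30,0.7,0,0,0,0,0,25,0.7,0,0,0,0,0,12,0.7],
)

```text
t: 19.15
position: [551.5, 73.5, 56.0]
orientation: [0.002, 0.765, -0.644, -0.001]
wrist_force: [-0.2, 0.3, 0.1]
gripper_width: 0.697
```

```bash
python3 go.py 552 72.5 40 -80
```

```text
t 19.15 pos [551.5  73.5  56. ] yaw -80.1 tilt 0.21 w 0.697 F [-0.2  0.3  0.1]
turn [ 0.2 -0.  -0.1] shift(now axes) [ 1.1 -0.4 16. ] shift(target axes) [ 1.1 -0.4 16. ]
```

Emit:
move_arm(
  motion=[0,0,0,0,0,12,0.7,0,0,0,0,0,5,0.7,0,0,0,0,0,0,0.6,0,0,0,0,0,0,0.3,0,0,0,0,0,0,0],
)

```text
t: 19.65
position: [553.9, 74.7, 42.6]
orientation: [-0.001, 0.766, -0.643, 0.001]
wrist_force: [-1.3, -1.6, 4.4]
gripper_width: 0.432
```

Emit:
move_arm(
  motion=[0,0,0,0,0,0,0,0,0,0,0,0,0,0,0,0,0,0,0,0,0,0,0,0,0,0,0,0,0,0,0,0,0,0,0],
)

```text
t: 20.15
position: [553.8, 74.7, 42.5]
orientation: [-0.001, 0.766, -0.643, 0.001]
wrist_force: [-0.3, -1.4, 7.3]
gripper_width: 0.428
```

Emit:
move_arm(
  motion=[0,0,0,0,0,-10,0,0,0,0,0,0,-25,0,0,0,0,0,0,-40,0,0,0,0,0,0,-40,0,0,0,0,0,0,-20,0],
)

```text
t: 20.65
position: [554.5, 75.5, 180.5]
orientation: [-0.002, 0.766, -0.642, 0.002]
wrist_force: [0.5, -0.3, -1.4]
gripper_width: 0.427
```

```bash
python3 go.py 485.5 -232.5 178 -108; python3 - <<'E'
from h import *
from rig import bot
f=bot.grab_frame('wrist');cv2.imwrite('pics/w12.png',f)
E
```

```text
t 20.65 pos [554.5  75.5 180.5] yaw -79.9 tilt 0.3 w 0.427 F [ 0.5 -0.3 -1.4]
turn [-0.3  0.1 28.1] shift(now axes) [291.2 121.7   1.8] shift(target axes) [314.2 -29.6   2.5]
```

View pics/w12.png

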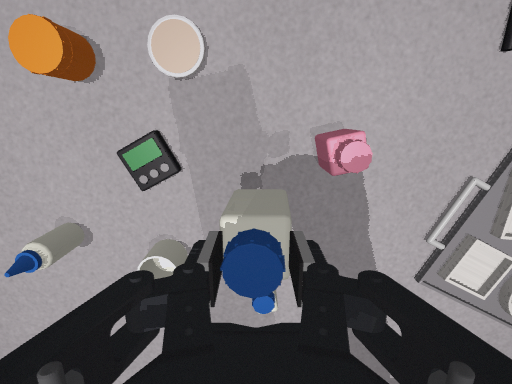

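Emit:
move_arm(
  motion=[0,0,0,15,6,0,0,0,0,0,30,13,0,0,0,0,0,36,15,0,0,0,0,0,36,15,0,0,0,0,0,36,15,0,0],
)

```text
t: 21.2
position: [514.3, -89.5, 175.1]
orientation: [0.001, 0.766, -0.643, -0.001]
wrist_force: [0.2, -0.1, -1.4]
gripper_width: 0.426
```

Emit:
move_arm(
  motion=[0,0,0,36,15,0,0,0,0,0,36,15,0,0,0,0,0,30,13,0,0,0,0,0,22,9,0,0,0,0,0,12,5,0,0],
)

```text
t: 21.7
position: [481.4, -233.9, 175.1]
orientation: [0.001, 0.765, -0.644, -0.001]
wrist_force: [-0.7, 0.2, -0.3]
gripper_width: 0.427
```

Emit:
move_arm(
  motion=[0,0,4,0,0,0,0,0,0,8,0,0,0,0,0,0,8,0,0,0,0,0,0,8,0,0,0,0,0,0,0,0,0,0,0],
)

```text
t: 22.2
position: [483.4, -230.1, 175.6]
orientation: [-0.0, -0.588, 0.809, 0.001]
wrist_force: [-0.5, 0.4, -0.8]
gripper_width: 0.43
```

```bash
python3 go.py 485.5 -232.5 52 -108; python3 - <<'E'
from h import *
from rig import bot
f=bot.grab_frame('wrist');c=bot.get_calibration('wrist')
q=proj(c,[485.5,-232.5,21]);cv2.circle(f,tuple(int(v) for v in q),3,(0,0,255),-1)
cv2.imwrite('pics/w13.png',f)
E
```

```text
t 22.2 pos [ 483.4 -230.1  175.6] yaw -108.0 tilt 0.1 w 0.43 F [-0.5  0.4 -0.8]
turn [0.1 0.  0. ] shift(now axes) [  1.6  -2.9 123.6] shift(target axes) [  1.6  -2.7 123.6]
```

View pics/w13.png

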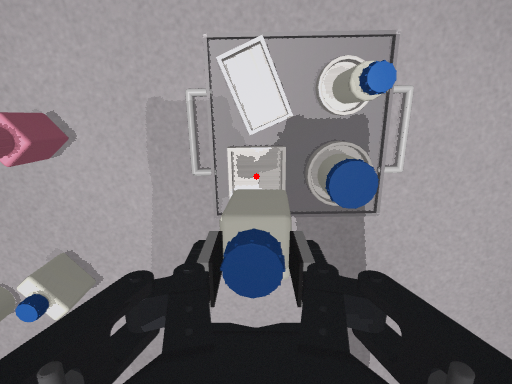

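Emit:
move_arm(
  motion=[0,0,0,1,-3,20,0,0,0,0,0,0,30,0,0,0,0,0,0,30,0,0,0,0,0,0,20,0,0,0,0,0,0,9,0],
)

```text
t: 22.75
position: [485.1, -231.8, 65.1]
orientation: [-0.001, -0.59, 0.808, 0.002]
wrist_force: [-0.6, 0.1, -0.7]
gripper_width: 0.432
```

Emit:
move_arm(
  motion=[0,0,0,0,0,6,0,0,0,0,0,0,4,0,0,0,0,0,0,1,0,0,0,0,0,0,0,0,0,0,0,0,0,0,0],
)

```text
t: 23.25
position: [487.2, -232.9, 56.9]
orientation: [0.0, -0.588, 0.809, -0.001]
wrist_force: [-1.0, 0.4, -0.9]
gripper_width: 0.432
```

```bash
python3 go.py 485.5 -232.5 52 -108; python3 - <<'E'
from h import *
from rig import bot
f=bot.grab_frame('wrist');cv2.imwrite('pics/w14.png',f)
E
```

```text
t 23.25 pos [ 487.2 -232.9   56.9] yaw -107.9 tilt 0.07 w 0.432 F [-1.   0.4 -0.9]
turn [-0.1 -0.   0.1] shift(now axes) [0.1 1.7 4.9] shift(target axes) [0.1 1.7 4.9]
```

View pics/w14.png

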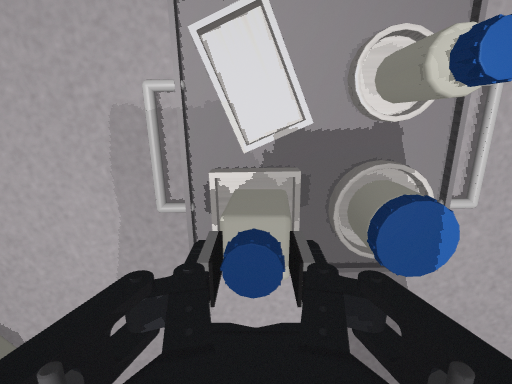

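Emit:
move_arm(
  motion=[0,0,0,0,0,2,0,0,0,0,0,0,1,0,0,0,0,0,0,1,0,0,0,0,0,0,0.5,0,0,0,0,0,0,0,0],
)

```text
t: 23.8
position: [486.7, -232.7, 51.8]
orientation: [-0.0, -0.588, 0.809, 0.0]
wrist_force: [0.5, 0.3, -1.3]
gripper_width: 0.427
```

Emit:
move_arm(
  motion=[0,0,0,0,0,1,0,0,0,0,0,0,0,0,0,0,0,0,0,0,0,0,0,0,0,0,0,0,0,0,0,0,0,0,0],
)

```text
t: 24.3
position: [487.0, -233.0, 51.5]
orientation: [0.0, -0.588, 0.809, -0.0]
wrist_force: [-1.7, 0.8, 6.1]
gripper_width: 0.432
```

Contact made, so I'll release with a small opening because the jar is close by.

Emit:
move_arm(
  motion=[0,0,0,0,0,0,0.5,0,0,0,0,0,0,0.6,0,0,0,0,0,0,0.65,0,0,0,0,0,0,0.65,0,0,0,0,0,0,0.65],
)

```text
t: 24.8
position: [486.6, -232.6, 50.7]
orientation: [-0.0, -0.588, 0.809, 0.0]
wrist_force: [0.8, -0.1, 0.1]
gripper_width: 0.647
```

Emit:
move_arm(
  motion=[0,0,0,0,0,-10,0.65,0,0,0,0,0,-25,0.65,0,0,0,0,0,-40,0.65,0,0,0,0,0,-40,0.65,0,0,0,0,0,-10,0.65],
)

```text
t: 25.3
position: [489.3, -233.7, 180.8]
orientation: [0.002, -0.588, 0.809, -0.003]
wrist_force: [0.6, -0.6, 0.7]
gripper_width: 0.647
```

```bash
python3 go.py 433 47 170 -67; python3 - <<'E'
from h import *
from rig import bot
f=bot.grab_frame('wrist');cv2.imwrite('pics/w15.png',f)
E
```

```text
t 25.3 pos [ 489.3 -233.7  180.8] yaw -108.0 tilt 0.45 w 0.647 F [ 0.6 -0.6  0.7]
turn [ -0.4  -0.2 -41. ] shift(now axes) [-249.7  140.3    9.6] shift(target axes) [-280.4  -57.8   10.8]
```

View pics/w15.png

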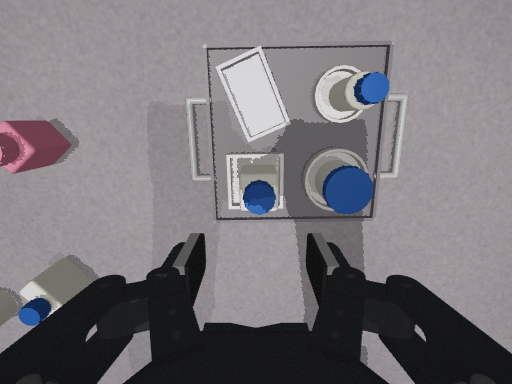

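Emit:
move_arm(
  motion=[0,0,-8.2,0,0,0,0.7,0,0,-8.2,0,0,0,0.7,0,0,-8.2,0,0,0,0.7,0,0,-8.2,0,0,0,0.7,0,0,-8.2,0,0,0,0.7],
)

```text
t: 25.85
position: [485.8, -232.3, 174.7]
orientation: [0.0, 0.836, -0.549, -0.001]
wrist_force: [0.4, 0.2, 0.1]
gripper_width: 0.701
```

Emit:
move_arm(
  motion=[0,0,0,-25,-5,0,0.7,0,0,0,-40,-8,0,0.7,0,0,0,-43,-9,0,0.7,0,0,0,-43,-9,0,0.7,0,0,0,-43,-9,0,0.7],
)

```text
t: 26.35
position: [446.1, -37.0, 175.0]
orientation: [0.0, 0.834, -0.552, -0.001]
wrist_force: [1.1, 0.5, 0.7]
gripper_width: 0.701
```

Emit:
move_arm(
  motion=[0,0,0,-40,-8,0,0.7,0,0,0,-26,-5,0,0.7,0,0,0,-15,-2,0,0.7,0,0,0,-5,-1,0,0.7,0,0,0,0,0,0,0.7],
)

```text
t: 26.85
position: [428.1, 47.0, 175.3]
orientation: [0.0, 0.834, -0.551, -0.0]
wrist_force: [0.1, 0.1, 0.5]
gripper_width: 0.702
```

```bash
python3 go.py 433 47 40 -67; python3 - <<'E'
from h import *
from rig import bot
c=bot.get_calibration('wrist');f=bot.grab_frame('wrist')
q=proj(c,[433,47,84]);print(q);cv2.circle(f,tuple(int(v) for v in q),3,(0,0,255),-1)
cv2.imwrite('pics/w16.png',f)
E
```

```text
t 26.85 pos [428.1  47.  175.3] yaw -66.9 tilt 0.06 w 0.702 F [0.1 0.1 0.5]
turn [0.1 0.  0.1] shift(now axes) [  2.   -4.6 135.3] shift(target axes) [  1.9  -4.5 135.3]
[257.99153973 188.81931231]
```

View pics/w16.png

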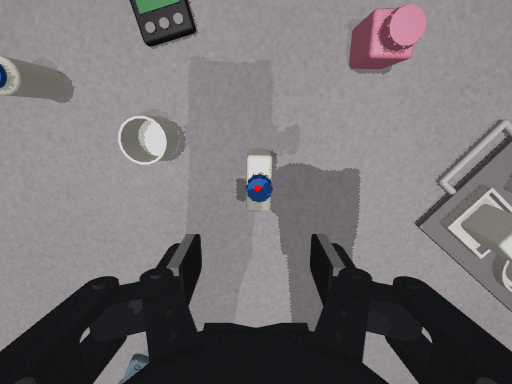

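Cap at (259,187), against a prediction of (258,189), and the flask is in line with the jaws. I'll descend.

Emit:
move_arm(
  motion=[0,0,0,2,-5,20,0.7,0,0,0,0,0,30,0.7,0,0,0,0,0,35,0.7,0,0,0,0,0,30,0.7,0,0,0,0,0,15,0.7],
)

```text
t: 27.4
position: [432.6, 45.2, 43.3]
orientation: [0.001, 0.833, -0.553, -0.001]
wrist_force: [0.2, 0.0, 0.2]
gripper_width: 0.699
```

Emit:
move_arm(
  motion=[0,0,0,0,0,5,0.7,0,0,0,0,0,0,0.6,0,0,0,0,0,0,0.4,0,0,0,0,0,0,0.2,0,0,0,0,0,0,0],
)

```text
t: 27.9
position: [435.0, 46.8, 42.0]
orientation: [-0.0, 0.834, -0.552, 0.001]
wrist_force: [-1.1, -0.9, 5.2]
gripper_width: 0.27
```

Emit:
move_arm(
  motion=[0,0,0,0,0,0,0,0,0,0,0,0,0,0,0,0,0,0,0,0,0,0,0,0,0,0,0,0,0,0,0,0,0,0,0],
)

```text
t: 28.4
position: [435.0, 46.8, 42.0]
orientation: [-0.0, 0.834, -0.552, 0.001]
wrist_force: [-0.5, -1.3, 4.6]
gripper_width: 0.273
```

Emit:
move_arm(
  motion=[0,0,0,0,0,-10,0,0,0,0,0,0,-25,0,0,0,0,0,0,-40,0,0,0,0,0,0,-40,0,0,0,0,0,0,-20,0],
)

```text
t: 28.9
position: [435.4, 47.4, 179.7]
orientation: [-0.002, 0.834, -0.552, 0.002]
wrist_force: [1.7, -0.2, -0.9]
gripper_width: 0.27
```

```bash
python3 go.py 577.5 -260.5 178 -84.5; python3 - <<'E'
from h import *
from rig import bot
f=bot.grab_frame('wrist');cv2.imwrite('pics/w17.png',f)
E
```

```text
t 28.9 pos [435.4  47.4 179.7] yaw -66.9 tilt 0.29 w 0.27 F [ 1.7 -0.2 -0.9]
turn [-0.3 -0.  17.6] shift(now axes) [338.9 -10.2   2.3] shift(target axes) [ 320.1 -111.9    1.7]
```

View pics/w17.png

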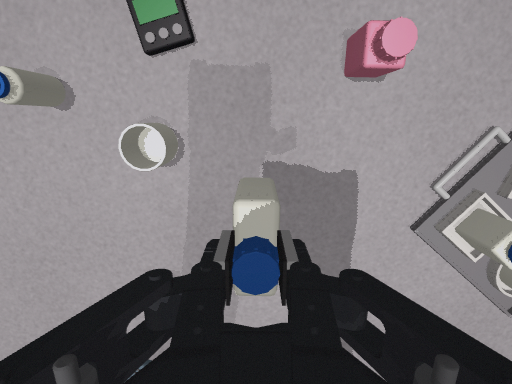

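Emit:
move_arm(
  motion=[0,0,0,15,0,0,0,0,0,0,30,-1,0,0,0,0,0,40,-1,0,0,0,0,0,40,-1,0,0,0,0,0,40,-1,0,0],
)

```text
t: 29.45
position: [502.4, -104.7, 176.1]
orientation: [-0.0, 0.834, -0.551, 0.0]
wrist_force: [1.1, 1.1, -1.2]
gripper_width: 0.274
```

Emit:
move_arm(
  motion=[0,0,0,40,-1,0,0,0,0,0,40,-1,0,0,0,0,0,35,-1,0,0,0,0,0,28,-1,0,0,0,0,0,18,-1,0,0],
)

```text
t: 29.95
position: [569.7, -252.2, 175.7]
orientation: [0.0, 0.833, -0.553, 0.0]
wrist_force: [0.4, -0.5, -0.8]
gripper_width: 0.275
```

Emit:
move_arm(
  motion=[0,0,3.5,9,0,0,0,0,0,7,0,0,0,0,0,0,7,0,0,0,0,0,0,0,0,0,0,0,0,0,0,0,0,0,0],
)

```text
t: 30.45
position: [573.1, -257.5, 175.9]
orientation: [0.0, 0.742, -0.671, -0.0]
wrist_force: [-0.1, -0.1, -1.0]
gripper_width: 0.271
```

```bash
python3 go.py 577.5 -260.5 51 -84.5; python3 - <<'E'
from h import *
from rig import bot
f=bot.grab_frame('wrist');c=bot.get_calibration('wrist')
q=proj(c,[577.5,-260.5,21]);cv2.circle(f,tuple(int(v) for v in q),3,(0,0,255),-1)
cv2.imwrite('pics/w18.png',f)
E
```

```text
t 30.45 pos [ 573.1 -257.5  175.9] yaw -84.3 tilt 0.02 w 0.271 F [-0.1 -0.1 -1. ]
turn [0.  0.  0.2] shift(now axes) [  3.4  -4.1 124.9] shift(target axes) [  3.4  -4.  124.9]
```

View pics/w18.png

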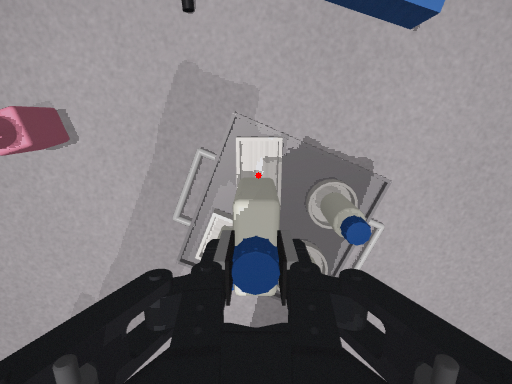

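Emit:
move_arm(
  motion=[0,0,0,4,-4,20,0,0,0,0,0,0,30,0,0,0,0,0,0,30,0,0,0,0,0,0,20,0,0,0,0,0,0,9,0],
)

```text
t: 31.0
position: [576.3, -260.7, 64.6]
orientation: [0.001, 0.741, -0.671, -0.002]
wrist_force: [0.4, -0.5, -1.7]
gripper_width: 0.274
```

Emit:
move_arm(
  motion=[0,0,0,0,0,6,0,0,0,0,0,0,4,0,0,0,0,0,0,1,0,0,0,0,0,0,0,0,0,0,0,0,0,0,0],
)

```text
t: 31.5
position: [578.3, -261.5, 56.6]
orientation: [-0.0, 0.74, -0.672, 0.001]
wrist_force: [0.6, -0.3, -1.3]
gripper_width: 0.271
```

```bash
python3 go.py 577.5 -260.5 51 -84.5; python3 - <<'E'
from h import *
from rig import bot
f=bot.grab_frame('wrist');cv2.imwrite('pics/w19.png',f)
E
```

```text
t 31.5 pos [ 578.3 -261.5   56.6] yaw -84.5 tilt 0.07 w 0.271 F [ 0.6 -0.3 -1.3]
turn [-0.1 -0.   0. ] shift(now axes) [-1.1  0.7  5.6] shift(target axes) [-1.1  0.7  5.6]
```

View pics/w19.png

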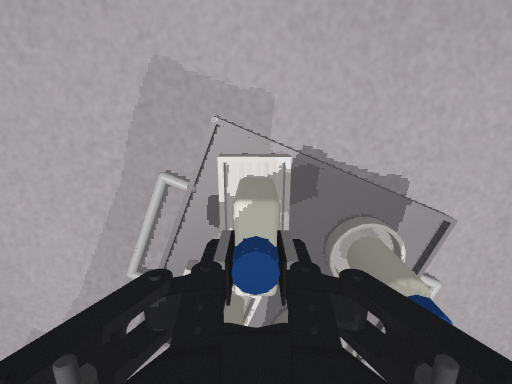

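Emit:
move_arm(
  motion=[0,0,0,0,0,2,0,0,0,0,0,0,1,0,0,0,0,0,0,1,0,0,0,0,0,0,0.5,0,0,0,0,0,0,0,0],
)

```text
t: 32.05
position: [577.7, -261.3, 51.2]
orientation: [0.0, 0.74, -0.672, -0.0]
wrist_force: [0.5, 0.4, -1.7]
gripper_width: 0.273
```

Emit:
move_arm(
  motion=[0,0,0,0,0,1,0,0,0,0,0,0,0,0,0,0,0,0,0,0,0,0,0,0,0,0,0,0,0,0,0,0,0,0,0],
)

```text
t: 32.55
position: [577.8, -261.5, 51.0]
orientation: [0.0, 0.74, -0.672, 0.0]
wrist_force: [-1.7, 0.1, 5.3]
gripper_width: 0.267
```

Emit:
move_arm(
  motion=[0,0,0,0,0,0,0.35,0,0,0,0,0,0,0.45,0,0,0,0,0,0,0.5,0,0,0,0,0,0,0.5,0,0,0,0,0,0,0.5],
)

```text
t: 33.05
position: [577.8, -261.3, 50.2]
orientation: [0.0, 0.74, -0.672, -0.0]
wrist_force: [0.1, -0.0, 0.1]
gripper_width: 0.502
```

Emit:
move_arm(
  motion=[0,0,0,0,0,-10,0.5,0,0,0,0,0,-25,0.5,0,0,0,0,0,-40,0.5,0,0,0,0,0,-40,0.5,0,0,0,0,0,-30,0.5],
)

```text
t: 33.55
position: [578.6, -261.6, 198.9]
orientation: [-0.001, 0.74, -0.672, 0.001]
wrist_force: [0.4, -0.7, -0.3]
gripper_width: 0.501
```

Emit:
move_arm(
  motion=[0,0,0,-25,0,0,0.5,0,0,0,-40,0,0,0.5,0,0,0,-45,0,0,0.5,0,0,0,-45,0,0,0.5,0,0,0,-30,0,0,0.5],
)

```text
t: 34.05
position: [559.6, -73.3, 196.3]
orientation: [-0.001, 0.742, -0.671, -0.0]
wrist_force: [0.8, 0.4, -0.7]
gripper_width: 0.502
```

```bash
python3 - <<'E'
from h import *
from rig import bot
print(bot.get_obs()['position'])
for n in('top','scene'):
    f=bot.grab_frame(n);cv2.imwrite(f'pics/{n}9.png',f)
    g=f[140:275,130:430] if n=='top' else f[100:384,90:420]
    cv2.imwrite(f'pics/{n}9c.png',cv2.resize(g,None,fx=2.4,fy=2.0 if n!='top' else 2.4,interpolation=cv2.INTER_CUBIC))
E
```

```text
[559.62097096 -73.31044178 196.2900117 ]
```

View pics/top9c.png

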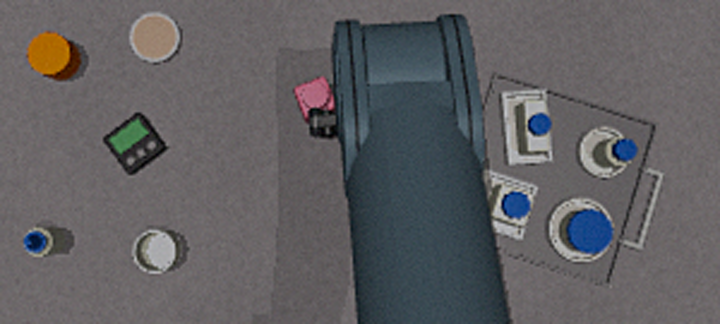

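View pics/scene9c.png

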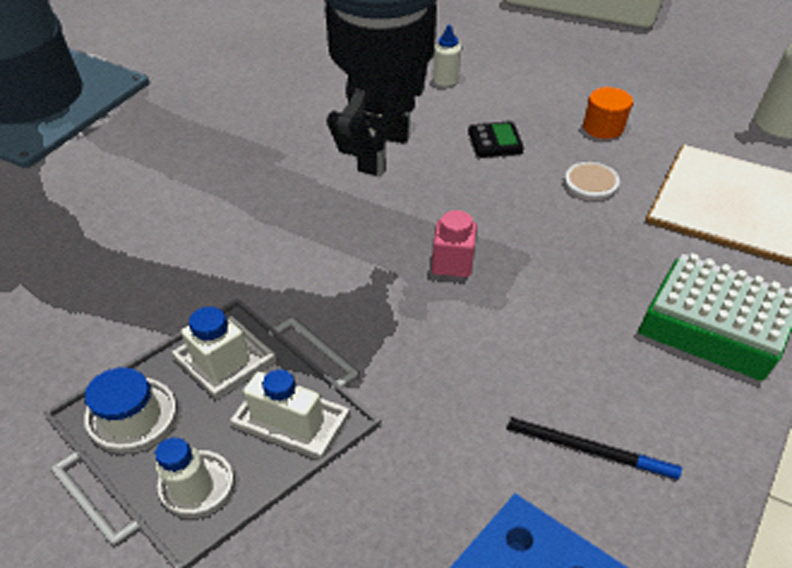

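All four stand upright in their own pockets. In the scene crop the jar is at (118,410), slim at (180,475), square at (212,345) and flask at (280,405). The open jar and spout bottle haven't been moved. I'll let the arm come to rest, then hand in.

Emit:
move_arm(
  motion=[0,0,0,0,0,0,0.5,0,0,0,0,0,0,0.5,0,0,0,0,0,0,0.5,0,0,0,0,0,0,0.5,0,0,0,0,0,0,0.5],
)

```text
t: 34.65
position: [559.9, -77.9, 195.2]
orientation: [0.0, 0.74, -0.673, -0.0]
wrist_force: [-0.1, -0.0, 0.3]
gripper_width: 0.501
```

```bash
python3 -c "
from rig import bot
print(bot.job_done())"
```

```text
the job is handed in; nothing more can be done
None
```

I packed the wide jar, slim bottle, square bottle and flat flask, in that order, each into the pocket of its own shape. I handed the job in at about 35 s.

- **Final pictures:** the top and scene views show all four standing upright in their pockets with the gripper clear. The spout bottle, orange jar and pink bottle stand where they were in both views. The open jar shows unmoved in the top view, but the arm hides it in the scene view.
- **Forces:** each container was lowered until the wrist felt it touch the pocket floor. The highest force reading was about 8 N.
- **Disagreement:** pocket positions worked out from the top camera were 2–4 mm off from what the wrist camera showed. I shifted the placing targets by about 2 mm to allow for this.

No check failed.

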